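# Put the stray pipe tee away with its kind

### The arm

A 6-joint arm with a two-finger parallel gripper is mounted at the origin on the work surface. World frame = base frame: x ahead of the robot, y to its left, z up, the work surface at z = 0. Lengths are in m, angles in rad, forces in N, time in s.
With the tool pointing down it reaches from about 0.375 to 0.9 m from the base axis. Payload 3.1 kg.
Tool frame: the origin (TCP) lies midway between the tips of the shut fingers; the grasp point (between the pads) lies 19 mm behind it; z points along the fingers, y is the line along which they close (so a half turn about z gives the same grasp; the last joint's range is limited). The gripper opens to 87 mm and grips with 3 to 60 N. Pads are 19 mm wide; open, the fingers measure 117 mm over their backs; the gripper's body (75 mm by 190 mm) begins 51 mm behind the grasp point.
Start: joints at [-1.486, 0.527, 1.433, -0, 1.181, -0.178], TCP at [0.162, -0.604, 0.223] pointing down, gripper open.
Joint ranges: [-3.08, 3.08], [-0.75, 2.2], [0.22, 2.44], [-1.43, 4.57], [0, 2.65], [-2.85, 2.85]. Speed limits (rad/s): [2.79, 2.79, 3.14, 3.14, 3.14, 3.14].

### API

Orientations are given as a unit quaternion [x, y, z, w].
In Python, from rig import robot gives the robot as it stands. The module is installed in compiled form; this text tells all that it offers.
- The arm moves only by the tool play_rows, never from a script. Its arguments are lists of equal length, an entry for each row: "gripper": the closure, from -1 (fully open) to 1 (shut); "delta_pos": the shift along the tool's x, y, z in cm, a list of three; "turn": the turn, a rotation vector about the tool's x, y, z in rad, a list of three. A call has 1 to 12 rows; each row is the pose to reach, as a shift and turn from the pose commanded when the call began, along the tool's axes at that moment; what a row does not reach only later rows make up. A row lasts 1/8 s, in which the tool goes at most 62.5 mm and 10.7 degrees, less where a joint would pass 70% of its speed; a pose out of reach is approached as far as the arm can. A call with a gripper value outside its range is refused whole. The fingers move at their own pace and stop on an object; "squeeze" is the grip in N (left out, the last holds). Time passes only in rows, so rows that repeat a pose let the fingers close. It gives the time, the measured TCP pose, the force, the opening and the grip force at its end, in the units of the state.
- robot.get_obs(): the state, without advancing time (a new reading comes with each control period).
- robot.camera(name): name is "scene" or "top"; returns a dict with "color" (480x640x3 uint8, red, green, blue), "vfov" (degrees; the focal length in pixels is half the picture's height over the tangent of half this angle, whatever the lens; pixels are square), "cx", "cy" (the principal point, pixels), "k1" (the pictures are not rectified: a ray, as slopes to the right and down, at radius r is drawn at 1 + k1 r^2 times it, then the intrinsics apply), "R" (3x3) and "t" (3): a world point X has camera coordinates R X + t. Camera axes: x right, y down, z forward; pixel columns grow to the right and rows downward; lengths in m; the calibration is good to about 2 mm. A picture is of the moment at which its call begins. There is no depth.
- robot.hand_in(): hands the job in; it is judged then, once.
The state is a dict: "time": time; "q": joint angles; "joint_velocities": joint speeds; "joint_torque": joint torques, N m; "position": TCP position; "tool_rot": TCP orientation; "ft_force": force on the tool from outside, world axes, zero at the start; "moment": the same for the moment, N m; "grip_width": finger opening in m; "grip_force": force on a finger pad.
Only numpy, scipy, OpenCV 4.12 (cv2) and the standard library are available. Lean on these libraries where they do the work, as an engineer would, in place of code of your own. Each camera call takes 0.05 s, during which the arm holds its last target. There are 200 camera calls.

### The job

A pipe fitting has been left out on the bench: find which of the three tip-out bins holds one like it, pull that bin well open by its bar, put the fitting inside and shut the bin fully. Leave the other two bins shut with their fittings in them, and leave everything else on the bench where it is.

Things in the scene. Friction and masses are not known exactly. Their poses are not given: they have to be found in the camera images.
- stray_tee: the stray: a white plastic pipe tee lying flat on the table. 36 mm outside diameter; straight run 96 mm long along its x axis (48 mm each way), side branch along +y ending 62 mm from the run's axis. Origin: where the axes cross, on the underside; the axes of the tubes lie 18 mm above it (z up). 80 g
- stock_tee: an identical white tee, stock lying in one of the three bins; same axes and origin as the stray
- stock_elbow: a white 90 degree elbow, 36 mm diameter, legs 58 mm along +x and +y from the corner, in another bin; origin under the corner
- stock_straight: a white straight coupling, a 36 mm tube 96 mm long along x, in the remaining bin; origin under its middle
- rack: wooden base (140 x 500 x 80 mm) that carries three identical blue tip-out bins side by side, mouths up when shut, with a steel pipe rail across above them. Origin on the table, under the line of the bins' front panels, in the middle; x points to the back of the bins, y to the left along the row; the row stands turned 18 to 30 degrees to the left.
- rail (a point): middle of the rail: a 26 mm steel pipe along the rack's y, fixed 203 mm above the shut bins' bars and 34 mm further back, 425 mm above the table; its posts (24 mm thick) stand 232 mm to either side and 44 mm behind it, and bend forward above 370 mm
- bin0 (a joint): tilt of the left (+y) bin, rad: 0 shut (upright), grows as its top is pulled towards the robot, 0.65 fully open; it hinges on its front lower edge and stays where it is left (a pull of about 4 N at the bar)
- bin0_bar (a point): middle of the left (+y) bin's grab bar, a steel bar 12 mm thick, 100 mm long along y between two uprights, 140 mm above the bin's hinge in the plane of its front panel, 29 mm clear above the panel's top edge
- bin0_in (a point): centre of the left (+y) bin's inner floor; turns with the bin: z out of the mouth, x to its back wall, y left. Inner space 100 (x) by 120 (y) by 100 mm deep (z); walls 4 mm
- bin0_hinge (a point): point on the left (+y) bin's hinge line (along the rack's y), below the middle of its front panel, 82 mm above the table; its axes are the rack's
- bin1 (a joint): tilt of the middle bin, rad: 0 shut (upright), grows as its top is pulled towards the robot, 0.65 fully open; it hinges on its front lower edge and stays where it is left (a pull of about 4 N at the bar)
- bin1_bar (a point): middle of the middle bin's grab bar, a steel bar 12 mm thick, 100 mm long along y between two uprights, 140 mm above the bin's hinge in the plane of its front panel, 29 mm clear above the panel's top edge
- bin1_in (a point): centre of the middle bin's inner floor; turns with the bin: z out of the mouth, x to its back wall, y left. Inner space 100 (x) by 120 (y) by 100 mm deep (z); walls 4 mm
- bin1_hinge (a point): point on the middle bin's hinge line (along the rack's y), below the middle of its front panel, 82 mm above the table; its axes are the rack's
- bin2 (a joint): tilt of the right (-y) bin, rad: 0 shut (upright), grows as its top is pulled towards the robot, 0.65 fully open; it hinges on its front lower edge and stays where it is left (a pull of about 4 N at the bar)
- bin2_bar (a point): middle of the right (-y) bin's grab bar, a steel bar 12 mm thick, 100 mm long along y between two uprights, 140 mm above the bin's hinge in the plane of its front panel, 29 mm clear above the panel's top edge
- bin2_in (a point): centre of the right (-y) bin's inner floor; turns with the bin: z out of the mouth, x to its back wall, y left. Inner space 100 (x) by 120 (y) by 100 mm deep (z); walls 4 mm
- bin2_hinge (a point): point on the right (-y) bin's hinge line (along the rack's y), below the middle of its front panel, 82 mm above the table; its axes are the rack's
- hammer: bystander: hammer lying on the table in front of the rack, under 45 mm high; origin under it
- brush: bystander: brush lying in front, under 40 mm high
- tape: bystander: roll of tape lying flat, 100 mm across, 45 mm high, left of the rack; origin under its centre
- tin: bystander: metal tin, 90 mm across, 110 mm high
- jar: bystander: glass jar, 76 mm across, 100 mm high
- cup: bystander: white mug, 84 mm across, 90 mm high, right of the rack
Mind the look-alikes: they are no part of the job. Leave any blue, green or yellow look-alike of the stock_elbow alone.

How it is judged:
By the outcome, as a careful person would: the job done as asked, in the order asked, and still so for the second after the job is handed in, with the robot touching nothing.
It also fails if it takes over 72 s, if anything falls off the work surface, if the arm or the gripper's body presses on something with over 40 N, if the wrist force passes 120 N, or if a joint passes its speed limit or range.

## Working session

There is one attempt and no reset: what is moved stays moved. The work goes in short steps, Python scripts to look and compute and a tool call to move; the robot and the scene stay as the last step left them, time stands still between calls to the robot, and variables do not carry over. Pictures are saved under pics/ and viewed, at most 10 in all, crops included, and the job is handed in when it is done.

Besides the shell and the picture viewer there is one more tool, called after ">>>" as name(argument=value, ...), one argument or row to a line, values as JSON. play_rows: Moves the arm, as the interface text tells. Its arguments: {"type":"object","properties":{"gripper":{"type":"array","items":{"type":"number"}},"delta_pos":{"type":"array","items":{"type":"array","items":{"type":"number"}}},"turn":{"type":"array","items":{"type":"array","items":{"type":"number"}}},"squeeze":{"type":"number"}},"required":["gripper","delta_pos","turn"]}

```bash
mkdir -p pics
cat > h.py <<'E'
import numpy as np, cv2
from rig import robot
def cam(n):
    c=robot.camera(n); f=240/np.tan(np.radians(c['vfov'])/2)
    c['K']=np.array([[f,0,c['cx']],[0,f,c['cy']],[0,0,1.]]); c['D']=np.array([c['k1'],0,0,0.])
    c['R']=np.array(c['R']);c['t']=np.array(c['t']); return c
def ray(c,uv):
    p=cv2.undistortPoints(np.array([[uv]],float),c['K'],c['D'],R=None)[0,0]
    return -c['R'].T@c['t'], c['R'].T@np.array([p[0],p[1],1])
def onz(c,uv,z):
    o,d=ray(c,uv); return o+d*(z-o[2])/d[2]
def tri(c1,p1,c2,p2):
    o1,d1=ray(c1,p1);o2,d2=ray(c2,p2)
    s=np.linalg.lstsq(np.c_[d1,-d2],o2-o1,rcond=None)[0]
    a,b=o1+d1*s[0],o2+d2*s[1]; return (a+b)/2,np.linalg.norm(a-b)
def proj(c,X):
    return cv2.projectPoints(np.atleast_2d(np.array(X,float)),cv2.Rodrigues(c['R'])[0],c['t'],c['K'],c['D'])[0][:,0]
def save(n,im): cv2.imwrite('pics/'+n+'.png',im[:,:,::-1])
E
python3 - <<'E'
from h import *
np.set_printoptions(precision=3,suppress=True)
for n in('scene','top'):
    c=cam(n); save(n+'0',c['color']); print(n,c['vfov'],c['k1'],-c['R'].T@c['t'],c['R'][2])
o=robot.get_obs();print(o['position'],o['tool_rot'],o['time'],o['grip_width'])
E
```

```text
scene 46.89909527189262 -0.032451556325252096 [1.617 1.034 1.315] [-0.585 -0.544 -0.602]
top 49.79490796906423 -0.007849057806197829 [0.314 0.038 1.542] [ 0.215  0.003 -0.977]
[ 0.162 -0.603  0.222] [ 0.991  0.131  0.    -0.001] 0.1 0.08675287994888795
```

View pics/scene0.png

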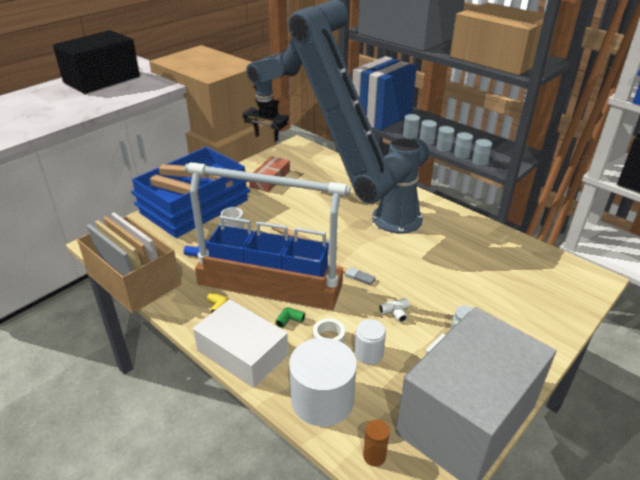

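View pics/top0.png

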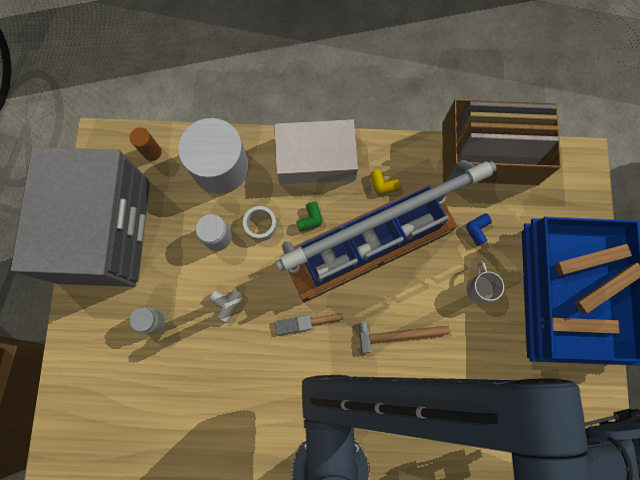

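The top view shows the stray tee at about (227,305), the three bins at about (335,260), (370,240) and (420,222), and the brush and hammer in front. The scene view shows the tee at (395,310) and the bars at about (242,222), (272,228) and (310,235). Next I'll enlarge the bins and the tee.

Run:
```python
from h import *
t=cam('top')['color'];s=cam('scene')['color']
z=lambda im,x,y,w,h,k:cv2.resize(im[y:y+h,x:x+w],None,fx=k,fy=k,interpolation=cv2.INTER_CUBIC)
A=z(t,275,155,200,150,4); save('topbins',A)
out=np.zeros((600,800,3),np.uint8)
out[:300,:800]=z(s,185,205,160,60,5)
out[300:,:400]=z(t,187,275,80,60,5); out[300:,400:]=z(s,355,280,80,60,5)
save('mix',out)
```

```text
(no output)
```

View pics/topbins.png

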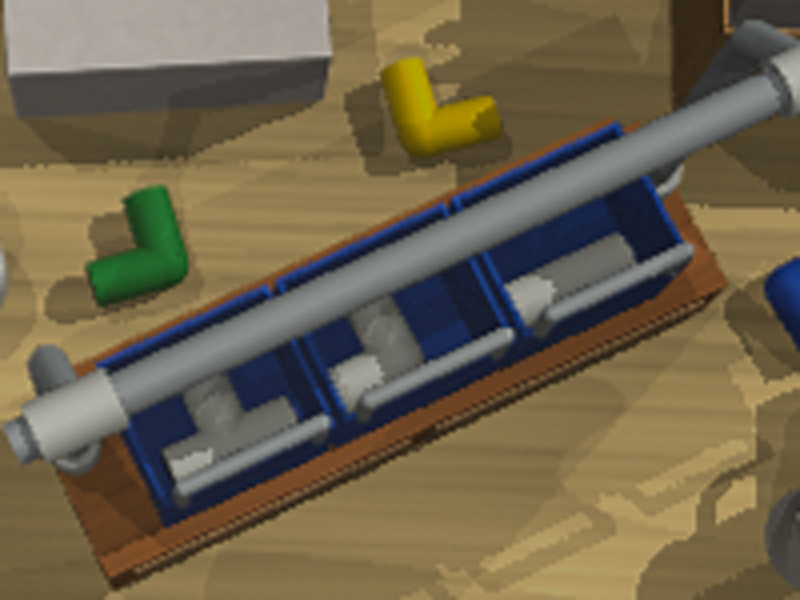

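View pics/mix.png

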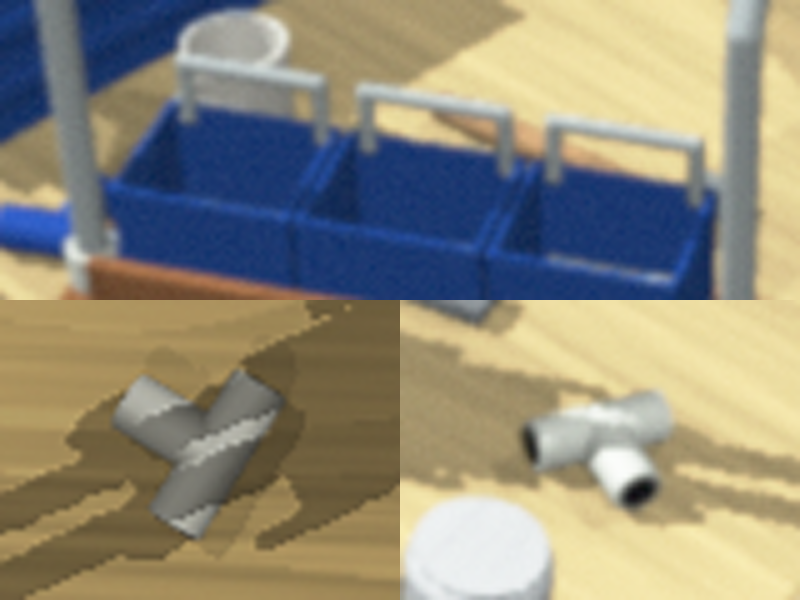

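bin0, the leftmost in the world and the largest in the top crop, holds the tee: its run lies along the front with a branch from the middle. The middle bin holds the elbow and the right one the straight coupling. In the top crop, the bin0 bar runs from (180,493) to (328,425). The tee's run ends are at (262,385) and (175,527), and its branch end is at (128,400).

```bash
cat > m.py <<'E'
from h import *
np.set_printoptions(precision=4,suppress=True)
t=cam('top');s=cam('scene')
T=lambda x,y:(275+x/4-.4,155+y/4-.4); S=lambda x,y:(185+x/5-.4,205+y/5-.4)
tt=lambda x,y:(187+x/5-.4,275+(y-300)/5-.4); ss=lambda x,y:(355+(x-400)/5-.4,280+(y-300)/5-.4)
for n,a,b in [('bar0L',T(180,493),S(700,141)),('bar0R',T(328,425),S(550,122)),('bar1L',T(364,405),S(510,111)),('bar1R',T(511,336),S(362,90)),('bar2L',T(546,316),S(322,79)),('bar2R',T(690,247),S(183,58)),
 ('run+',tt(262,385),ss(662,405)),('run-',tt(175,527),ss(533,443)),('br',tt(128,400),ss(640,488))]:
    print(n,*tri(t,a,s,b), onz(t,a,.222 if 'bar' in n else .018), onz(s,b,.222 if 'bar' in n else .018))
E
python3 m.py
```

```text
bar0L [0.5068 0.0494 0.2207] 0.002514514839535596 [0.5074 0.0484 0.222 ] [0.5075 0.0517 0.222 ]
bar0R [ 0.5554 -0.0442  0.2159] 0.004291531699347754 [ 0.5557 -0.0455  0.222 ] [ 0.5603 -0.0363  0.222 ]
bar1L [ 0.5692 -0.0675  0.2207] 0.0028669182848450833 [ 0.5699 -0.0686  0.222 ] [ 0.5698 -0.0649  0.222 ]
bar1R [ 0.6191 -0.1625  0.2183] 0.004664929155019151 [ 0.6198 -0.1637  0.222 ] [ 0.6215 -0.1561  0.222 ]
bar2L [ 0.6331 -0.1855  0.2234] 0.002268812891762512 [ 0.6342 -0.1866  0.222 ] [ 0.6315 -0.1858  0.222 ]
bar2R [ 0.6823 -0.2786  0.2228] 0.00740497261175966 [ 0.6851 -0.2818  0.222 ] [ 0.6805 -0.2753  0.222 ]
run+ [0.4584 0.3172 0.0542] 0.08811032328163428 [0.4866 0.2861 0.018 ] [0.397  0.3325 0.018 ]
run- [ 0.4296  0.3032 -0.0118] 0.0838843462388187 [0.4016 0.3305 0.018 ] [0.4861 0.2908 0.018 ]
br [0.4732 0.3662 0.0179] 0.004517030679926274 [0.4745 0.3643 0.018 ] [0.4717 0.3679 0.018 ]
```

```bash
cat > g.py <<'E'
from h import *
from scipy.spatial.transform import Rotation as Ro
np.set_printoptions(precision=3,suppress=True)
YAW=np.radians(27.8); rx=np.array([np.cos(YAW),np.sin(YAW),0]); ry=np.array([-rx[1],rx[0],0]); ez=np.array([0,0,1.])
bar=np.array([.5315,.003,.2195]); hinge=bar-.14*ez
def rot(psi,al):  # psi deg, tilt towards rx
    p=np.radians(psi); d=np.c_[[np.cos(p),np.sin(p),0],[np.sin(p),-np.cos(p),0],[0,0,-1]]
    return Ro.from_rotvec(-al*ry).as_matrix()@d
def go(G,psi,al,tag='',base=None):
    o=base or robot.get_obs(); R0=Ro.from_quat(o['tool_rot']).as_matrix(); R=rot(psi,al)
    tcp=np.array(G)+.019*R[:,2]
    print(tag,'d',R0.T@(tcp-o['position'])*100,'turn',Ro.from_matrix(R0.T@R).as_rotvec(),'tcp',tcp)
def st():
    o=robot.get_obs(); R=Ro.from_quat(o['tool_rot']).as_matrix()
    print('t',o['time'],'G',np.array(o['position'])-.019*R[:,2],'z',R[:,2],'x',R[:,0],'q',np.array(o['q']),'F',np.array(o['ft_force']),'w',o['grip_width'],o['grip_force'])
E
python3 - <<'E'
from g import *
st(); R=rot(117.8,.55)
go([.162,-.603,.36],15,0,'up'); go([.35,-.3,.4],65,.2,'mid'); go(bar-.1*R[:,2],117.8,.55,'pre')
E
```

```text
t 0.3 G [ 0.162 -0.603  0.241] z [-0.     0.001 -1.   ] x [0.966 0.26  0.   ] q [-1.486  0.528  1.433 -0.     1.181 -0.178] F [0.152 0.542 0.221] w 0.08702273207076221 0.0
up d [ -0.027  -0.046 -11.88 ] turn [-0.001 -0.     0.001] tcp [ 0.162 -0.603  0.341]
mid d [ 26.367 -24.508 -15.896] turn [-0.044  0.201 -0.869] tcp [ 0.353 -0.298  0.381]
pre d [ 47.266 -48.029  -6.593] turn [-0.393  0.491 -1.743] tcp [ 0.494 -0.017  0.289]
```

>>> play_rows(
  gripper=[-1,-1,-1,-1,-1,-1,-1,-1,-1,-1,-1,-1],
  delta_pos=[
    [0,0,-6],
    [3,-3,-12],
    [8,-8,-14],
    [13,-12,-15],
    [18,-17,-15],
    [23,-22,-15],
    [26.4,-24.5,-15.9],
    [31,-30,-15],
    [36,-36,-13],
    [41,-42,-11],
    [47.3,-48,-6.6],
    [47.3,-48,-6.6],
  ],
  turn=[
    [0,0,0],
    [0,0,-0.1],
    [0,0.05,-0.28],
    [0,0.1,-0.45],
    [0,0.15,-0.6],
    [-0.02,0.18,-0.75],
    [-0.044,0.201,-0.869],
    [-0.1,0.26,-1.04],
    [-0.2,0.34,-1.21],
    [-0.28,0.4,-1.38],
    [-0.34,0.45,-1.55],
    [-0.393,0.491,-1.743],
  ],
)

```text
time: 1.8
position: [0.4795, -0.0433, 0.3011]
tool_rot: [0.516, 0.814, 0.229, 0.138]
ft_force: [1.2, -0.3, 0.8]
grip_width: 0.0868
grip_force: 0.0
```

Run:
```python
from g import *
st(); R=rot(117.8,.55)
go(bar-.1*R[:,2],117.8,.55,'pre');go(bar,117.8,.55,'bar')
```

```text
t 1.8 G [ 0.471 -0.048  0.317] z [ 0.461  0.231 -0.857] x [-0.43   0.903  0.012] q [-0.64   0.101  1.999  0.636  0.885 -1.454] F [ 1.234 -0.307  0.786] w 0.0868478477633209 0.0
pre d [1.761 1.447 2.356] turn [-0.009  0.011 -0.041] tcp [ 0.494 -0.017  0.289]
bar d [ 1.873  1.532 12.355] turn [-0.009  0.011 -0.041] tcp [0.54  0.008 0.203]
```

>>> play_rows(
  gripper=[-1,-1,-1],
  delta_pos=[
    [0,0,0],
    [0,0,0],
    [0,0,0],
  ],
  turn=[
    [0,0,0],
    [0,0,0],
    [0,0,0],
  ],
)

```text
time: 2.17
position: [0.4798, -0.0464, 0.302]
tool_rot: [0.519, 0.812, 0.229, 0.138]
ft_force: [-0.3, -0.1, 0.3]
grip_width: 0.0871
grip_force: 0.0
```

Run:
```python
from g import *
st(); R=rot(117.8,.55)
go(bar-.1*R[:,2],117.8,.55,'pre');go(bar,117.8,.55,'bar')
t=cam('top')['color'];s=cam('scene')['color']
z=lambda im,x,y,w,h,k:cv2.resize(im[y:y+h,x:x+w],None,fx=k,fy=k)
save('pre',np.vstack([z(t,240,160,260,195,3)[:300,:780],z(s,170,140,260,100,3)]))
```

```text
t 2.175 G [ 0.471 -0.051  0.318] z [ 0.461  0.229 -0.858] x [-0.424  0.905  0.014] q [-0.645  0.101  1.995  0.633  0.89  -1.448] F [-0.294 -0.079  0.339] w 0.08708482622665681 0.0
pre d [2.067 1.483 2.487] turn [-0.01   0.013 -0.047] tcp [ 0.494 -0.017  0.289]
bar d [ 2.197  1.579 12.485] turn [-0.01   0.013 -0.047] tcp [0.54  0.008 0.203]
```

View pics/pre.png

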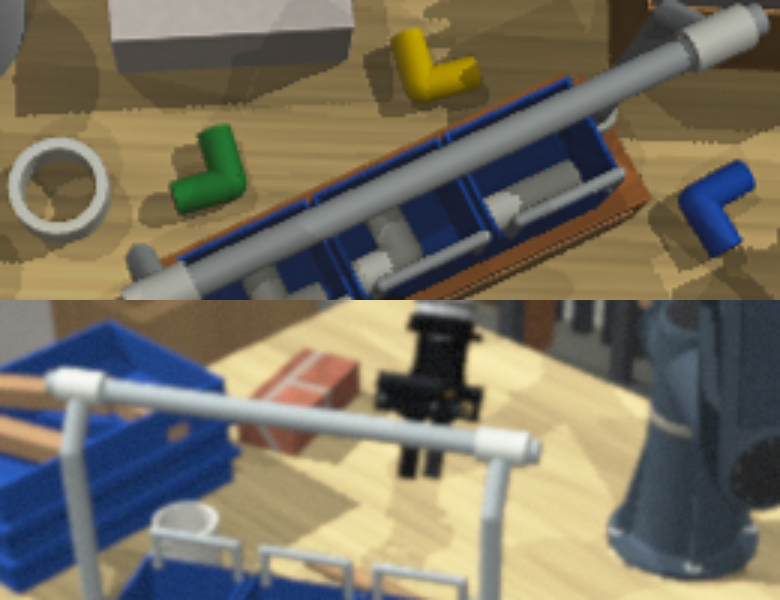

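The gripper hangs in front of bin0 at scene crop (420,420), clear of the rail. Next I'll advance onto the bar.

>>> play_rows(
  gripper=[-1,-1,-1,-1,-1,-1,-1],
  delta_pos=[
    [2.1,1.5,2.5],
    [2.1,1.5,2.5],
    [2.15,1.55,5],
    [2.15,1.55,7.5],
    [2.2,1.6,10],
    [2.2,1.6,12],
    [2.2,1.6,12.4],
  ],
  turn=[
    [-0.01,0.013,-0.047],
    [-0.01,0.013,-0.047],
    [-0.01,0.013,-0.047],
    [-0.01,0.013,-0.047],
    [-0.01,0.013,-0.047],
    [-0.01,0.013,-0.047],
    [-0.01,0.013,-0.047],
  ],
)

```text
time: 3.15
position: [0.5395, 0.0085, 0.2028]
tool_rot: [0.497, 0.824, 0.233, 0.139]
ft_force: [0.1, 0.1, 0.0]
grip_width: 0.0874
grip_force: 0.0
```

>>> play_rows(
  gripper=[1,1,1,1,1,1,1],
  delta_pos=[
    [0,0,0],
    [0,0,0],
    [0,0,0],
    [0,0,0],
    [0,0,0],
    [0,0,0],
    [0,0,0],
  ],
  turn=[
    [0,0,0],
    [0,0,0],
    [0,0,0],
    [0,0,0],
    [0,0,0],
    [0,0,0],
    [0,0,0],
  ],
  squeeze=20,
)

```text
time: 4.03
position: [0.5392, 0.0094, 0.2032]
tool_rot: [0.497, 0.824, 0.233, 0.139]
ft_force: [0.7, 0.0, -0.6]
grip_width: 0.025
grip_force: 0.0
```

Run:
```python
from g import *
st(); o=robot.get_obs(); R0=Ro.from_quat(o['tool_rot']).as_matrix()
for th in np.arange(.065,.66,.065):
    d=.14*(np.sin(th)*-rx+(np.cos(th)-1)*ez); print(R0.T@d*100)
```

```text
t 4.025 G [0.53  0.005 0.219] z [ 0.46   0.246 -0.853] x [-0.468  0.884  0.002] q [-0.442  0.35   2.033  0.86   0.587 -1.62 ] F [ 0.703  0.027 -0.611] w 0.02495898829871427 0.0
[ 0.002 -0.791 -0.45 ]
[ 0.003 -1.609 -0.847]
[ 0.005 -2.452 -1.19 ]
[ 0.006 -3.315 -1.478]
[ 0.007 -4.195 -1.709]
[ 0.008 -5.088 -1.883]
[ 0.009 -5.991 -1.998]
[ 0.01  -6.899 -2.055]
[ 0.01  -7.809 -2.052]
[ 0.01  -8.716 -1.99 ]
```

Fingers still closing; give a few more rows, then pull along the arc.

>>> play_rows(
  gripper=[1,1,1,1],
  delta_pos=[
    [0,0,0],
    [0,0,0],
    [0,0,0],
    [0,0,0],
  ],
  turn=[
    [0,0,0],
    [0,0,0],
    [0,0,0],
    [0,0,0],
  ],
)

```text
time: 4.53
position: [0.5406, 0.0098, 0.2046]
tool_rot: [0.496, 0.824, 0.234, 0.14]
ft_force: [1.9, 2.8, 5.5]
grip_width: 0.0113
grip_force: 20.0
```

>>> play_rows(
  gripper=[1,1,1,1,1,1,1,1,1,1,1,1],
  delta_pos=[
    [0,-0.4,-0.23],
    [0,-0.8,-0.45],
    [0,-1.6,-0.85],
    [0,-2.45,-1.2],
    [0,-3.3,-1.48],
    [0,-4.2,-1.7],
    [0,-5.1,-1.88],
    [0,-6,-2],
    [0,-6.9,-2.05],
    [0,-7.8,-2.05],
    [0,-8.5,-2.0],
    [0,-8.5,-2.0],
  ],
  turn=[
    [0,0,0],
    [0,0,0],
    [0,0,0],
    [0,0,0],
    [0,0,0],
    [0,0,0],
    [0,0,0],
    [0,0,0],
    [0,0,0],
    [0,0,0],
    [0,0,0],
    [0,0,0],
  ],
)

```text
time: 6.02
position: [0.467, -0.0288, 0.1768]
tool_rot: [0.497, 0.824, 0.235, 0.139]
ft_force: [4.5, 3.8, 4.0]
grip_width: 0.0111
grip_force: 20.0
```

Run:
```python
from g import *
st()
t=cam('top')['color'];s=cam('scene')['color']
z=lambda im,x,y,w,h,k:cv2.resize(im[y:y+h,x:x+w],None,fx=k,fy=k)
save('open',np.vstack([z(t,240,200,260,100,3),z(s,170,180,260,100,3)]))
```

```text
t 6.025 G [ 0.458 -0.034  0.193] z [ 0.463  0.249 -0.851] x [-0.468  0.884  0.004] q [-0.642  0.351  2.205  1.031  0.589 -2.01 ] F [4.453 3.827 4.005] w 0.01112023773266087 20.01603540033102
```

View pics/open.png

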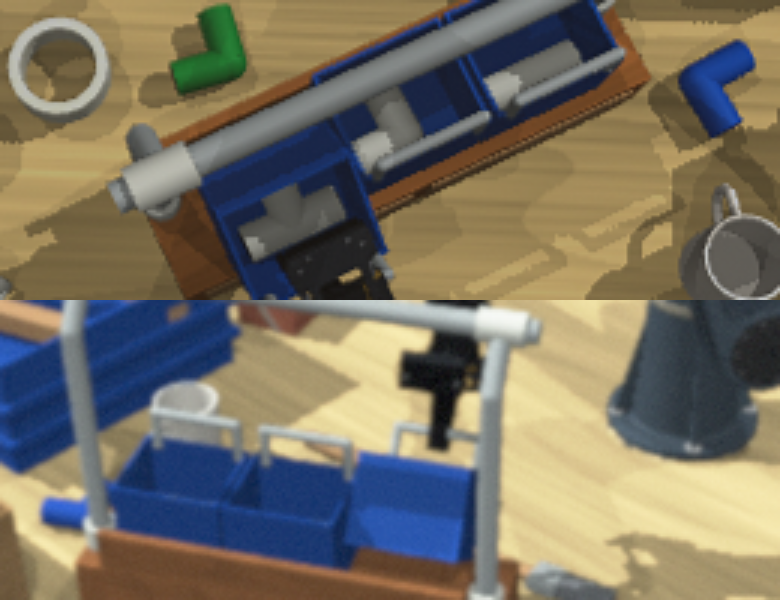

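bin0 stands open in both views (top crop around (300,220)), with the stock tee visible inside at (290,225). The other bins are shut. I'll release and back away.

>>> play_rows(
  gripper=[-1,-1,-1,-1,-1,-1,-1,-1,-1],
  delta_pos=[
    [0,0,0],
    [0,0,0],
    [0,0,0],
    [0,0,0],
    [0,0,-1],
    [0,0,-4],
    [0,0,-9],
    [0,0,-14],
    [0,0,-14],
  ],
  turn=[
    [0,0,0],
    [0,0,0],
    [0,0,0],
    [0,0,0],
    [0,0,0],
    [0,0,0],
    [0,0,0],
    [0,0,0],
    [0,0,0],
  ],
)

```text
time: 7.25
position: [0.4018, -0.0659, 0.2978]
tool_rot: [0.497, 0.824, 0.231, 0.143]
ft_force: [-0.5, 0.2, -0.4]
grip_width: 0.0854
grip_force: 0.0
```

Run:
```python
from g import *
st()
go([.37,.12,.33],90,.2,'a'); go([.458,.338,.20],63,0,'b');go([.458,.338,.024],63,0,'c')
```

```text
t 7.25 G [ 0.393 -0.07   0.314] z [ 0.465  0.24  -0.852] x [-0.466  0.885 -0.006] q [-0.878  0.002  2.127  0.657  0.993 -1.727] F [-0.528  0.221 -0.441] w 0.08539208532922779 0.0
a d [17.923  6.059  2.018] turn [ 0.345 -0.08   0.482] tcp [0.373 0.122 0.311]
b d [33.185 14.245 22.249] turn [ 0.51  -0.258  0.932] tcp [0.458 0.338 0.181]
c d [33.282  5.033 37.245] turn [ 0.51  -0.258  0.932] tcp [0.458 0.338 0.005]
```

>>> play_rows(
  gripper=[-1,-1,-1,-1,-1,-1,-1,-1,-1,-1,-1],
  delta_pos=[
    [5,1.6,0.5],
    [10,3.3,1],
    [15,5,1.6],
    [17.9,6,2],
    [21,8,6],
    [25,10,11],
    [29,12,16],
    [33.2,14.2,22.2],
    [33.2,14.2,22.2],
    [33.2,14.2,22.2],
    [33.2,14.2,22.2],
  ],
  turn=[
    [0.09,-0.02,0.12],
    [0.18,-0.04,0.24],
    [0.27,-0.06,0.37],
    [0.345,-0.08,0.482],
    [0.39,-0.12,0.6],
    [0.43,-0.17,0.7],
    [0.47,-0.21,0.8],
    [0.51,-0.258,0.932],
    [0.51,-0.258,0.932],
    [0.51,-0.258,0.932],
    [0.51,-0.258,0.932],
  ],
)

```text
time: 8.62
position: [0.4543, 0.3436, 0.1768]
tool_rot: [0.851, 0.525, -0.003, -0.005]
ft_force: [0.0, -0.8, 0.3]
grip_width: 0.0869
grip_force: 0.0
```

Run:
```python
from g import *
st()
go([.458,.338,.024],63,0,'c')
```

```text
t 8.625 G [0.454 0.344 0.196] z [-0.009  0.005 -1.   ] x [0.449 0.894 0.   ] q [0.447 0.513 1.617 0.01  1.018 0.907] F [ 0.019 -0.842  0.298] w 0.08687441106149017 0.0
c d [-0.341  0.766 17.171] turn [-0.01  -0.     0.006] tcp [0.458 0.338 0.005]
```

>>> play_rows(
  gripper=[-1,-1,-1,-1,-1,-1],
  delta_pos=[
    [-0.3,0.7,5],
    [-0.3,0.7,10],
    [-0.3,0.7,14],
    [-0.3,0.7,16.5],
    [-0.35,0.75,17.2],
    [-0.35,0.75,17.2],
  ],
  turn=[
    [-0.01,0,0],
    [-0.01,0,0],
    [-0.01,0,0],
    [-0.01,0,0],
    [-0.01,0,0],
    [-0.01,0,0],
  ],
)

```text
time: 9.38
position: [0.4588, 0.3353, 0.008]
tool_rot: [0.852, 0.524, 0.001, 0.0]
ft_force: [-1.3, 0.5, -0.3]
grip_width: 0.0869
grip_force: 0.1
```

>>> play_rows(
  gripper=[1,1,1,1,1,1,1,1],
  delta_pos=[
    [0,0,0],
    [0,0,0],
    [0,0,0],
    [0,0,0],
    [0,0,0],
    [0,0,0],
    [0,0,0],
    [0,0,0],
  ],
  turn=[
    [0,0,0],
    [0,0,0],
    [0,0,0],
    [0,0,0],
    [0,0,0],
    [0,0,0],
    [0,0,0],
    [0,0,0],
  ],
  squeeze=25,
)

```text
time: 10.38
position: [0.46, 0.3353, 0.009]
tool_rot: [0.852, 0.524, 0.003, 0.0]
ft_force: [1.1, -1.2, 1.7]
grip_width: 0.0359
grip_force: 24.4
```

Run:
```python
from g import *
st()
for n in('top','scene'):
    c=cam(n); u=proj(c,[.445,.31,.02])[0].astype(int); k=cv2.resize(c['color'][u[1]-50:u[1]+50,u[0]-65:u[0]+65],None,fx=4,fy=4)
    save('gr_'+n,k)
a=np.hstack([cv2.imread('pics/gr_%s.png'%n)[:,60:460] for n in('top','scene')]); cv2.imwrite('pics/gr.png',a)
```

```text
t 10.375 G [0.46  0.335 0.028] z [ 0.005  0.002 -1.   ] x [0.451 0.892 0.004] q [ 0.434  0.772  1.719 -0.     0.645  0.903] F [ 1.122 -1.165  1.732] w 0.03587944640062123 24.447190761566162
```

View pics/gr.png

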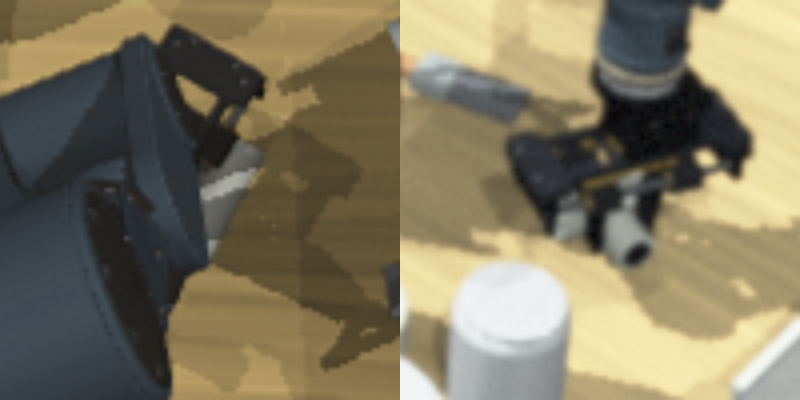

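Both views show the fingers closed on the tee's branch (width 35.9 mm), with the run end visible at (235,170). Next I'll lift it and carry it to above bin0.

```bash
cat >> g.py <<'E'
bar=np.array([.532,.0035,.222]); hinge=bar-.14*ez; TH=.62
bx=rx*np.cos(TH)+ez*np.sin(TH); bz=-rx*np.sin(TH)+ez*np.cos(TH)
P=lambda x,z:hinge+bx*(.054+x)+bz*(.005+z)
E
python3 - <<'E'
from g import *
st()
go([.46,.335,.25],63,0,'up');go([.38,.15,.33],45,.25,'a'); go(P(.008,.205),27.8,TH,'pre');go(P(.008,.085),27.8,TH,'drop')
E
```

```text
t 10.475 G [0.46  0.335 0.028] z [ 0.005  0.002 -1.   ] x [0.451 0.892 0.004] q [ 0.434  0.772  1.719 -0.     0.645  0.903] F [0.408 0.369 1.272] w 0.03572837106645491 24.447444677352905
up d [  0.061   0.097 -22.197] turn [ 0.004 -0.004  0.003] tcp [0.46  0.335 0.231]
a d [-19.642   1.61  -30.33 ] turn [-0.108  0.221  0.316] tcp [0.384 0.152 0.312]
pre d [-31.186  17.998 -26.507] turn [-0.189  0.595  0.598] tcp [ 0.478 -0.025  0.273]
drop d [-25.54   21.999 -16.704] turn [-0.189  0.595  0.598] tcp [0.54  0.008 0.176]
```

>>> play_rows(
  gripper=[1,1,1,1,1,1,1,1,1,1,1,1],
  delta_pos=[
    [0,0,-4],
    [0,0,-10],
    [0,0,-16],
    [0,0,-22],
    [-5,0.4,-25],
    [-10,0.8,-27.5],
    [-15,1.2,-29],
    [-19.6,1.6,-30.3],
    [-23,6,-29.5],
    [-26,10,-28.5],
    [-29,14,-27.5],
    [-31.2,18,-26.5],
  ],
  turn=[
    [0,0,0],
    [0,0,0],
    [0,0,0],
    [0,0,0],
    [-0.03,0.05,0.08],
    [-0.05,0.11,0.16],
    [-0.08,0.16,0.24],
    [-0.108,0.22,0.316],
    [-0.13,0.31,0.39],
    [-0.15,0.4,0.46],
    [-0.17,0.5,0.53],
    [-0.189,0.595,0.598],
  ],
)

```text
time: 11.98
position: [0.4784, -0.0266, 0.2733]
tool_rot: [0.925, 0.226, 0.298, -0.073]
ft_force: [0.8, 0.5, -1.3]
grip_width: 0.036
grip_force: 24.5
```

>>> play_rows(
  gripper=[1,1,1],
  delta_pos=[
    [0,0,0],
    [0,0,0],
    [0,0,0],
  ],
  turn=[
    [0,0,0],
    [0,0,0],
    [0,0,0],
  ],
)

```text
time: 12.35
position: [0.4777, -0.0232, 0.2735]
tool_rot: [0.924, 0.23, 0.296, -0.074]
ft_force: [-1.0, 0.5, -1.0]
grip_width: 0.0358
grip_force: 24.5
```

Run:
```python
from g import *
st()
go(P(.008,.205),27.8,TH,'pre');go(P(.008,.085),27.8,TH,'drop')
t=cam('top');s=cam('scene')
print(proj(t,[P(.008,.2),P(.05,.1)]))
z=lambda im,x,y,w,h,k:cv2.resize(im[y:y+h,x:x+w],None,fx=k,fy=k)
save('pd',np.vstack([z(t['color'],260,210,260,100,3),z(s['color'],200,150,260,100,3)]))
```

```text
t 12.35 G [ 0.468 -0.028  0.289] z [ 0.513  0.272 -0.814] x [0.72  0.381 0.58 ] q [-0.654  0.145  2.101  0.828  0.8   -0.137] F [-1.018  0.539 -0.971] w 0.03583241928440523 24.472642242908478
pre d [ 0.     0.175 -0.001] turn [-0.002  0.001  0.002] tcp [ 0.478 -0.025  0.273]
drop d [ 0.009  0.197 11.999] turn [-0.002  0.001  0.002] tcp [0.54  0.008 0.176]
[[350.458 290.071]
 [333.466 260.576]]
```

View pics/pd.png

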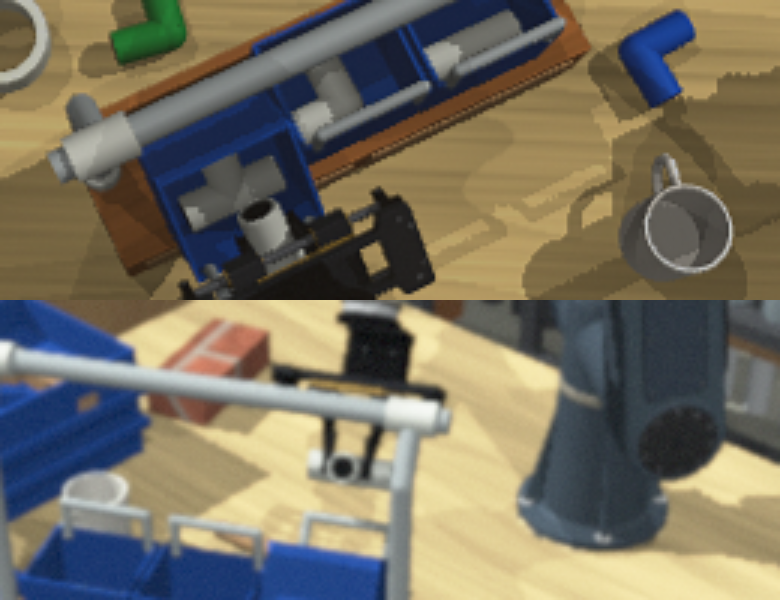

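The tee is held upright over bin0 (branch end at top crop (262,215)), and its stock twin is visible at (230,190). I'll lower it.

>>> play_rows(
  gripper=[1,1,1,1,1,1,1],
  delta_pos=[
    [0,0.2,2.5],
    [0,0.2,5],
    [0,0.2,7],
    [0,0.2,9],
    [0,0.2,10.5],
    [0,0.2,12],
    [0,0.2,12],
  ],
  turn=[
    [0,0,0],
    [0,0,0],
    [0,0,0],
    [0,0,0],
    [0,0,0],
    [0,0,0],
    [0,0,0],
  ],
)

```text
time: 13.32
position: [0.5408, 0.0073, 0.1753]
tool_rot: [0.924, 0.23, 0.296, -0.074]
ft_force: [-0.0, 0.7, -0.8]
grip_width: 0.0355
grip_force: 24.5
```

>>> play_rows(
  gripper=[1,1,1,1],
  delta_pos=[
    [0,0,0.6],
    [0,0,1.2],
    [0,0,1.2],
    [0,0,1.2],
  ],
  turn=[
    [0,0,0],
    [0,0,0],
    [0,0,0],
    [0,0,0],
  ],
)

```text
time: 13.82
position: [0.547, 0.0091, 0.1659]
tool_rot: [0.925, 0.229, 0.296, -0.073]
ft_force: [0.3, 0.1, -0.8]
grip_width: 0.0355
grip_force: 24.5
```

>>> play_rows(
  gripper=[-0.25,-0.25,-0.25,-0.25,-0.25,-0.25,-0.25,-0.25,-0.25,-0.25,-0.25],
  delta_pos=[
    [0,0,0],
    [0,0,0],
    [0,0,0],
    [0,0,0],
    [0,0,0],
    [0,0,-2],
    [0,0,-5],
    [0,0,-8],
    [0,0,-12],
    [0,0,-15],
    [0,0,-15],
  ],
  turn=[
    [0,0,0],
    [0,0,0],
    [0,0,0],
    [0,0,0],
    [0,0,0],
    [0,0,0],
    [0,0,0],
    [0,0,0],
    [0,0,0],
    [0,0,0],
    [0,0,0],
  ],
)

```text
time: 15.2
position: [0.4702, -0.0325, 0.2896]
tool_rot: [0.924, 0.228, 0.297, -0.071]
ft_force: [-0.1, -0.0, 0.1]
grip_width: 0.0544
grip_force: 0.0
```

Run:
```python
from g import *
st()
R=rot(117.8,.55); B=hinge+.14*bz; go(B-.13*R[:,2],117.8,.55,'pre');go(B,117.8,.55,'bar')
t=cam('top');s=cam('scene'); print(proj(t,[B+.05*ry,B-.05*ry]),proj(s,[B+.05*ry,B-.05*ry]))
z=lambda im,x,y,w,h,k:cv2.resize(im[y:y+h,x:x+w],None,fx=k,fy=k)
save('dr',np.vstack([z(t['color'],260,210,200,75,4),z(s['color'],230,180,200,75,4)]))
```

```text
t 15.2 G [ 0.46  -0.038  0.305] z [ 0.517  0.268 -0.813] x [0.719 0.38  0.582] q [-0.691  0.105  2.088  0.793  0.851 -0.114] F [-0.127 -0.024  0.143] w 0.054437822071452244 0.0
pre d [-5.464 -0.284 -4.037] turn [ 0.059 -0.053 -1.57 ] tcp [ 0.409 -0.061  0.291]
bar d [-6.39 -0.34  8.93] turn [ 0.059 -0.053 -1.57 ] tcp [ 0.469 -0.03   0.18 ]
[[333.376 306.933]
 [367.866 290.398]] [[329.202 225.109]
 [301.537 220.732]]
```

View pics/dr.png

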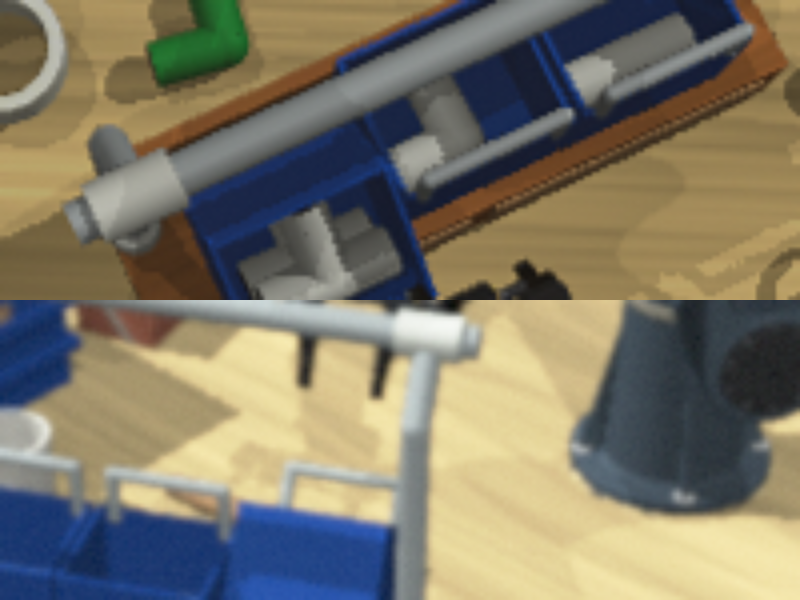

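The stray tee lies in bin0 on top of its twin (top crop (310,250)). The bar in the scene view matches the prediction (395,482). Next I'll turn the hand and take the bar.

>>> play_rows(
  gripper=[-1,-1,-1,-1,-1,-1,-1,-1,-1,-1,-1,-1],
  delta_pos=[
    [-1,0,-3],
    [-2.5,0,-5],
    [-4,-0.1,-5],
    [-5.5,-0.2,-5],
    [-5.5,-0.3,-5],
    [-5.5,-0.3,-4],
    [-5.5,-0.3,-4],
    [-5.5,-0.3,-4],
    [-5.5,-0.3,-4],
    [-5.5,-0.3,-4],
    [-5.5,-0.3,-4],
    [-5.5,-0.3,-4],
  ],
  turn=[
    [0,0,-0.17],
    [0.01,-0.01,-0.34],
    [0.02,-0.02,-0.51],
    [0.03,-0.02,-0.68],
    [0.03,-0.03,-0.85],
    [0.04,-0.03,-1.02],
    [0.05,-0.04,-1.19],
    [0.05,-0.05,-1.36],
    [0.059,-0.053,-1.5],
    [0.059,-0.053,-1.57],
    [0.059,-0.053,-1.57],
    [0.059,-0.053,-1.57],
  ],
)

```text
time: 16.8
position: [0.4084, -0.0601, 0.288]
tool_rot: [0.497, 0.824, 0.233, 0.137]
ft_force: [-0.8, 0.0, 0.1]
grip_width: 0.087
grip_force: 0.0
```

Run:
```python
from g import *
st()
R=rot(117.8,.55); B=hinge+.14*bz; go(B-.13*R[:,2],117.8,.55,'pre');go(B,117.8,.55,'bar')
```

```text
t 16.8 G [ 0.4   -0.065  0.304] z [ 0.458  0.248 -0.854] x [-0.468  0.884  0.006] q [-0.846  0.031  2.132  0.668  0.959 -1.719] F [-0.757  0.033  0.143] w 0.08703712046974509 0.0
pre d [-0.136  0.107 -0.242] turn [-0.002 -0.006 -0.002] tcp [ 0.409 -0.061  0.291]
bar d [-0.211  0.134 12.758] turn [-0.002 -0.006 -0.002] tcp [ 0.469 -0.03   0.18 ]
```

>>> play_rows(
  gripper=[-1,-1,-1,-1,-1,-1],
  delta_pos=[
    [-0.2,0.1,3],
    [-0.2,0.1,6],
    [-0.2,0.1,9],
    [-0.2,0.1,11.5],
    [-0.2,0.1,12.8],
    [-0.2,0.1,12.8],
  ],
  turn=[
    [0,0,0],
    [0,0,0],
    [0,0,0],
    [0,0,0],
    [0,0,0],
    [0,0,0],
  ],
)

```text
time: 17.55
position: [0.4687, -0.0298, 0.1788]
tool_rot: [0.497, 0.824, 0.233, 0.137]
ft_force: [0.5, 0.7, 0.0]
grip_width: 0.0871
grip_force: 0.0
```

>>> play_rows(
  gripper=[1,1,1,1,1,1,1,1,1,1,1,1],
  delta_pos=[
    [0,0,0],
    [0,0,0],
    [0,0,0],
    [0,0,0],
    [0,0,0],
    [0,0,0],
    [0,0,0],
    [0,0,0],
    [0,0,0],
    [0,0,0],
    [0,0,0],
    [0,0,0],
  ],
  turn=[
    [0,0,0],
    [0,0,0],
    [0,0,0],
    [0,0,0],
    [0,0,0],
    [0,0,0],
    [0,0,0],
    [0,0,0],
    [0,0,0],
    [0,0,0],
    [0,0,0],
    [0,0,0],
  ],
  squeeze=20,
)

```text
time: 19.05
position: [0.4687, -0.0303, 0.1798]
tool_rot: [0.497, 0.824, 0.233, 0.138]
ft_force: [-1.0, -0.4, -0.1]
grip_width: 0.0113
grip_force: 20.0
```

Run:
```python
from g import *
st(); o=robot.get_obs(); R0=Ro.from_quat(o['tool_rot']).as_matrix()
G=np.array(o['position'])-.019*R0[:,2]; print('th',np.arcsin(-(G-hinge)@rx/.14))
for th in [.58,.52,.45,.38,.31,.24,.17,.11,.05,0,-.02]:
    d=.14*(np.sin(th)*-rx+np.cos(th)*ez)-.14*bz; print(R0.T@d*100)
```

```text
t 19.05 G [ 0.46  -0.035  0.196] z [ 0.459  0.247 -0.854] x [-0.468  0.884  0.004] q [-0.639  0.344  2.194  1.001  0.594 -1.973] F [-0.956 -0.392 -0.134] w 0.011296793609858302 20.000081062316895
th 0.6225091534147169
[ 0.     0.559 -0.029]
[ 0.001  1.399 -0.031]
[0.001 2.377 0.031]
[0.001 3.348 0.161]
[0.001 4.308 0.358]
[0.    5.251 0.622]
[-0.001  6.174  0.952]
[-0.002  6.945  1.285]
[-0.003  7.695  1.664]
[-0.004  8.301  2.014]
[-0.004  8.538  2.162]
```

>>> play_rows(
  gripper=[1,1,1,1,1,1,1,1,1,1,1,1],
  delta_pos=[
    [0,0.55,-0.03],
    [0,1.4,-0.03],
    [0,2.4,0.03],
    [0,3.35,0.16],
    [0,4.3,0.36],
    [0,5.25,0.62],
    [0,6.15,0.95],
    [0,6.95,1.28],
    [0,7.7,1.66],
    [0,8.3,2.0],
    [0,8.5,2.15],
    [0,8.5,2.15],
  ],
  turn=[
    [0,0,0],
    [0,0,0],
    [0,0,0],
    [0,0,0],
    [0,0,0],
    [0,0,0],
    [0,0,0],
    [0,0,0],
    [0,0,0],
    [0,0,0],
    [0,0,0],
    [0,0,0],
  ],
)

```text
time: 20.55
position: [0.5425, 0.0081, 0.2061]
tool_rot: [0.497, 0.825, 0.232, 0.139]
ft_force: [-6.7, -6.8, 6.2]
grip_width: 0.0111
grip_force: 20.0
```

>>> play_rows(
  gripper=[1,1,1],
  delta_pos=[
    [0,0.2,0],
    [0,0.3,0.1],
    [0,0.3,0.1],
  ],
  turn=[
    [0,0,0],
    [0,0,0],
    [0,0,0],
  ],
)

```text
time: 20.92
position: [0.5427, 0.0084, 0.2057]
tool_rot: [0.497, 0.825, 0.23, 0.138]
ft_force: [-18.6, -14.4, 11.2]
grip_width: 0.011
grip_force: 20.0
```

The bin is hard against its shut stop: the force rose with no further motion. I'll release and retreat.

>>> play_rows(
  gripper=[-1,-1,-1,-1,-1,-1,-1,-1,-1,-1],
  delta_pos=[
    [0,-0.2,0],
    [0,-0.2,0],
    [0,-0.2,0],
    [0,-0.2,0],
    [0,-0.2,0],
    [0,-0.2,-2],
    [0,-0.2,-6],
    [0,-0.2,-11],
    [0,-0.2,-16],
    [0,-0.2,-16],
  ],
  turn=[
    [0,0,0],
    [0,0,0],
    [0,0,0],
    [0,0,0],
    [0,0,0],
    [0,0,0],
    [0,0,0],
    [0,0,0],
    [0,0,0],
    [0,0,0],
  ],
)

```text
time: 22.18
position: [0.4714, -0.0315, 0.3454]
tool_rot: [0.497, 0.824, 0.232, 0.142]
ft_force: [0.2, 0.3, 0.1]
grip_width: 0.0868
grip_force: 0.0
```

Run:
```python
from g import *
st()
t=cam('top');s=cam('scene'); print(proj(s,[bar+.05*ry,bar-.05*ry]))
z=lambda im,x,y,w,h,k:cv2.resize(im[y:y+h,x:x+w],None,fx=k,fy=k)
save('end',np.vstack([z(t['color'],270,190,200,90,4)[:300],z(s['color'],200,190,200,75,4)]))
```

```text
t 22.175 G [ 0.463 -0.036  0.362] z [ 0.465  0.242 -0.852] x [-0.466  0.885 -0.004] q [-0.636  0.017  1.95   0.595  0.998 -1.407] F [0.174 0.315 0.124] w 0.08684450713334445 0.0
[[323.472 232.474]
 [294.708 227.831]]
```

View pics/end.png

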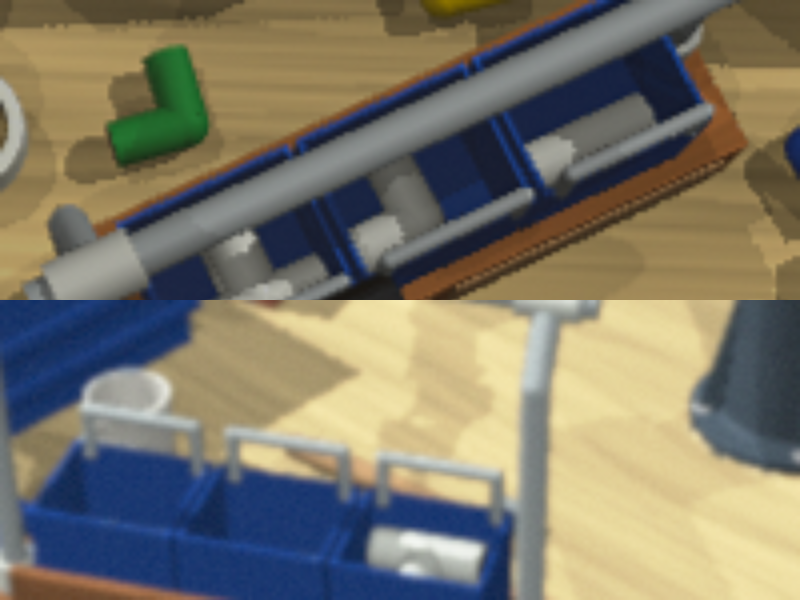

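All three bins are shut in line, with the stray tee visible in bin0 at scene crop (425,555). The bar is back at its original pixels (about 325,233).

```bash
python3 -c "
from rig import robot
print(robot.hand_in())"
```

```text
the job is handed in; nothing more can be done
None
```

The stray tee is now in the left bin (bin0) with its twin, and that bin is pressed fully shut. The other two bins stayed shut and nothing else was touched; the job is handed in at about 22 s, with no verdict returned.

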